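# Scrub out the empty cup dispenser

## Robot

A 7-joint arm with a two-finger parallel gripper is mounted at the origin on the work surface. World frame = base frame: x ahead of the robot, y to its left, z up, the work surface at z = 0. Lengths are in m, angles in rad, forces in N, time in s.
With the tool pointing down it reaches from about 0.4 to 0.875 m from the base axis. Payload 19.3 kg.
Tool frame: the origin (TCP) lies at the very end of the fingers, on their centre line; the grasp point (between the pads) lies 19 mm behind it; z points along the fingers, y is the direction in which the jaws open and shut (so a half turn about z gives the same grasp; the last joint's range is limited). The gripper opens to 85 mm and grips with 20 to 120 N. Pads are 22 mm wide; open, the fingers measure 114 mm over their backs; the gripper's body (76 mm by 85 mm) begins 54 mm behind the grasp point. The pads swing forward as they close: fully open they stand 13 mm farther back than shut.
Start: joints at [-1.227, 0.521, -0.036, 1.599, 0.021, 1.021, -0.113], TCP at [0.251, 0.572, 0.231] pointing down, gripper open.
Joint ranges: [-2.91, 2.91], [-0.3, 2.13], [-1.5, 1.42], [0.17, 2.43], [-1.26, 4.41], [0.16, 1.93], [-2.52, 2.52]. Speed limits (rad/s): [1.89, 1.89, 2.39, 2.39, 3.01, 3.01, 3.01].

## Interface

Orientations are given as [roll, pitch, yaw] about the fixed x, y, z axes, in that order (R = Rz(yaw) Ry(pitch) Rx(roll)).
In Python, from workcell import bot, grab_frame, calibration, workorder gives the robot as it stands.
- The arm moves only by the tool move_arm, never from a script. Its arguments are lists of equal length, an entry for each row: "jaw": the closure in counts, from 0 (fully open) to 255 (shut); "dp": the shift along the tool's x, y, z in units of 800 mm (1.0 is 800 mm), a list of three; "rotation": the turn, a rotation vector about the tool's x, y, z in units of pi rad (1.0 is pi rad), a list of three. In form: {"jaw": [jaw, ...], "dp": [[dx, dy, dz], ...], "rotation": [[rx, ry, rz], ...]}. A call has 1 to 10 rows; each row shifts and turns the commanded pose from where the row before left it, along the tool's axes as they then stand; what a row does not reach is not made up. A row lasts 1/8 s, in which the tool goes at most 62.5 mm and 10.7 degrees, less where a joint would pass 70% of its speed; a pose out of reach is approached as far as the arm can. A call with a number of a shift or a turn outside -1 to 1 is refused whole. A call with a gripper value outside its range is refused whole. The fingers move at their own pace and stop on an object; "squeeze" is the grip in N (left out, the last holds). Time passes only in rows, so rows that do not move let the fingers close. It gives the time, the measured TCP pose, the force and the opening at its end, in the units of the state.
- bot.observe(): the state, without advancing time (a new reading comes with each control period).
- grab_frame(name): name is "scene" or "side" or "wrist"; returns the picture (400x640x3 uint8, blue, green, red); there is no depth.
- calibration(name): a dict with "camera_matrix" (3x3 intrinsics, pixels), "dist" ([k1, k2, p1, p2, k3] as OpenCV has them; the pictures are not rectified), "T" (4x4, takes a point from camera to world coordinates). Camera axes: x right, y down, z forward; pixel columns grow to the right and rows downward; lengths in m; the calibration is good to about 2 mm. A picture is of the moment at which its call begins: read the wrist's pose just before it. calibration takes no time and is no camera call; for the wrist camera it gives the pose at the moment of the call.
- workorder.job_done(): hands the job in, once; it reports no verdict.
The state is a dict: "clock": time; "qpos": joint angles; "qd": joint speeds; "joint_efforts": joint torques, N m; "position": TCP position; "tool_rot": TCP orientation; "force": force on the tool from outside, world axes, zero at the start; "moment": the same for the moment, N m; "grip_width": finger opening in m.
Only numpy, scipy, OpenCV 4.12 (cv2) and the standard library are available. Lean on these libraries where they do the work, as an engineer would, in place of code of your own. Each camera call takes 0.05 s, during which the arm holds its last target. There are 200 camera calls.

## Task

Take the long brush from its holder and scrub the empty cup dispenser's tube with three full strokes: each time go down until you feel the sprung platform, press it until it gives about a centimetre, gently and never near its stop, then draw the brush up until most of the bristle head shows above the rim. Afterwards stand the brush upright in its holder again, setting it down on the holder's floor before you let go. Leave the loaded dispenser untouched and the other things where they are.

Things in the scene. Friction and masses are not known exactly. Their poses are not given: they have to be found in the camera images.
- brush: Long round brush, foot down in its holder. 195 mm long, about 0.14 kg. Blue and white bristle head, 58 mm diameter (its thin bristle rings, 66 mm, give way freely), 0 to 66 mm above the foot; 12 mm steel stem; blue round handle, 22 mm diameter, 125 to 195 mm above the foot. Origin: centre of the foot; z along the brush to the handle's end.
- brush_tip (a point): centre of the brush's foot (the free end of the bristle head), same point as the brush's origin
- brush_grip (a point): point on the brush's axis, 165 mm above the foot, where the handle is best gripped
- holder: White open round holder fixed to the table, in which the brush stands: 82 mm outside, 72 mm inside diameter, 75 mm tall, inner floor 6 mm above the table, on a 100 x 100 mm foot. Origin at the centre of its underside.
- holder_in (a point): centre of the holder's inner floor
- dispenser: The EMPTY cup dispenser, fixed to the table: open upright steel tube, 80 mm outside, 70 mm inside diameter, 130 mm tall, on a black 110 x 110 x 8 mm foot. Inside is an orange sprung platform (67 mm disc), whose rest level differs from day to day: somewhere 65 to 100 mm below the rim. Origin at the centre of its underside.
- dispenser_rim (a point): centre of the empty dispenser's mouth, at rim height, 130 mm above the table
- platform (a joint): how far (m) the orange platform is pushed down from its rest level, wherever that is: 0 untouched, 0.022 at its hard stop. It starts to give at about 2.5 N; 5 mm takes about 4 N, 18 mm about 8 N.
- full_dispenser: The LOADED cup dispenser, same tube and foot as the empty one and fixed to the table, with a stack of white paper cups standing up out of it to 175 mm above the table. Origin at the centre of its underside.
- pan: Bystander: deep open steel food pan, 176 x 162 x 100 mm.
- spray: Bystander: white round bottle with green cap, 72 mm across, 170 mm tall.
- soap: Bystander: green round bottle with white cap, 60 mm across, 150 mm tall.
- thermometer: Bystander: white hand-held probe thermometer lying flat, body 120 x 42 x 22 mm, with a 100 mm probe.
- beaker: Bystander: small open aluminium beaker, 72 mm across, 85 mm tall.
- scoop: Bystander: long black-handled spoon lying flat, 250 mm long.
- lid: Bystander: round pot lid with knob, 120 mm across, 30 mm tall.
Not all that is in view belongs to the job. What is shaped like the holder but yellow is not meant.

How it is judged:
On the way, in this order (a step that is already met when the one before it is completed fails the run):
1. first stroke down: the brush, held upright in the empty tube, pushes the platform down more than 3 mm (value of joint platform above 0.003 m and horizontal distance between brush_tip and dispenser_rim below 0.015 m and z of brush_tip in the frame of dispenser_rim below -0.05 m and angle between brush's own z axis and vertical below 0.25 rad and contact force between the fingers and brush above 0.5 N), for 0.2 s.
2. first stroke up: the foot of the brush is drawn up over the mouth's axis to less than 35 mm below the rim (or higher), the platform back at rest (z of brush_tip in the frame of dispenser_rim above -0.035 m and horizontal distance between brush_tip and dispenser_rim below 0.03 m and value of joint platform below 0.002 m), for 0.05 s.
3. second stroke down: the brush, held upright in the empty tube, pushes the platform down more than 3 mm (all of step 1), for 0.2 s.
4. second stroke up: the foot of the brush is drawn up over the mouth's axis to less than 35 mm below the rim (or higher), the platform back at rest (all of step 2), for 0.05 s.
5. third stroke down: the brush, held upright in the empty tube, pushes the platform down more than 3 mm (all of step 3), for 0.2 s.
6. third stroke up: the foot of the brush is drawn up over the mouth's axis to less than 35 mm below the rim (or higher), the platform back at rest (all of step 4), for 0.05 s.
7. the brush is stood on the holder's floor (foot within 8 mm of it) while still held by the fingers (z of brush_tip in the frame of holder_in between -0.005 and 0.008 m and horizontal distance between brush_tip and holder_in below 0.015 m and angle between brush's own z axis and vertical below 0.2 rad and contact force between the fingers and brush above 0.5 N), for 0.1 s.
At the end, for the whole second after the job is handed in: The brush stands upright (within 0.2 rad) and at rest in its holder, foot within 15 mm of the holder's axis and within 8 mm of its floor; the platform is back at its rest level (within 2 mm) (z of brush_tip in the frame of holder_in between -0.005 and 0.008 m and horizontal distance between brush_tip and holder_in below 0.015 m and angle between brush's own z axis and vertical below 0.2 rad and linear speed of brush below 0.02 m/s and value of joint platform below 0.002 m); the robot touches nothing.
It fails at once if the platform is rammed towards its stop (pushed down more than 18 mm) (value of joint platform above 0.018 m).
It fails at once if the loaded dispenser or its cups are touched with more than 2 N (contact force between any of the arm, the fingers, brush and full_dispenser above 2 N).
It fails at once if a bystander is moved more than 30 mm (distance of any of pan, spray, soap, thermometer, beaker, scoop, lid from where it was at the start of the episode above 0.03 m).
It also fails if it takes over 66 s, if anything falls off the work surface, if the arm or the gripper's body presses on something with over 40 N, if the wrist force passes 120 N, or if a joint passes its speed limit or range.

## Working session

There is one attempt and no reset: what is moved stays moved. The work goes in short steps, Python scripts to look and compute and a tool call to move; the robot and the scene stay as the last step left them, time stands still between calls to the robot, and variables do not carry over. Pictures are saved under pics/ and viewed, about 8 in all and at most 12, crops included, and the job is handed in when it is done.

Besides the shell and the picture viewer there is one more tool, called in YAML: its name, and indented under it one key for each argument. move_arm: Moves the arm, as the interface text tells. Shifts and turns lie within -1 to 1; 1 stands for 800 mm of shift or pi rad of turn. Its arguments: {"type":"object","properties":{"jaw":{"type":"array","items":{"type":"number"}},"dp":{"type":"array","items":{"type":"array","items":{"type":"number","minimum":-1,"maximum":1}}},"rotation":{"type":"array","items":{"type":"array","items":{"type":"number","minimum":-1,"maximum":1}}},"squeeze":{"type":"number"}},"required":["jaw","dp","rotation"]}

```bash
mkdir -p pics
python3 - <<'E'
from workcell import bot, grab_frame, calibration
import cv2
s=bot.observe();print({k:s[k] for k in('clock','position','tool_rot','force','grip_width')})
for n in('scene','side'):
    cv2.imwrite(f'pics/{n}0.png',grab_frame(n))
    c=calibration(n);print(n,c)
E
```

```text
{'clock': 0.0, 'position': array([0.25121814, 0.57192612, 0.23073172]), 'tool_rot': array([-3.14046618e+00,  8.61436073e-05,  2.72774468e+00]), 'force': array([ 0.92802739, -0.51767088, -0.43914837]), 'grip_width': 0.08551048035665894}
scene {'camera_matrix': array([[416.69638805,   0.        , 319.97405972],
       [  0.        , 416.69638805, 200.67026055],
       [  0.        ,   0.        ,   1.        ]]), 'dist': array([-0.06240423,  0.        ,  0.        ,  0.        ,  0.        ]), 'T': array([[-0.46308099,  0.46857812, -0.75232343,  1.31430752],
       [ 0.8860543 ,  0.26537415, -0.38011096,  0.41280894],
       [ 0.02153551, -0.84262157, -0.53807538,  0.70339065],
       [ 0.        ,  0.        ,  0.        ,  1.        ]])}
side {'camera_matrix': array([[370.47434546,   0.        , 327.44429545],
       [  0.        , 370.47434546, 199.34193316],
       [  0.        ,   0.        ,   1.        ]]), 'dist': array([-0.06661127,  0.        ,  0.        ,  0.        ,  0.        ]), 'T': array([[ 0.95793921, -0.20904584,  0.19660193,  0.2838821 ],
       [-0.28686469, -0.71622224,  0.63618735, -0.71575442],
       [ 0.00781835, -0.66582696, -0.74606524,  0.96996197],
       [ 0.        ,  0.        ,  0.        ,  1.        ]])}
```

View pics/scene0.png

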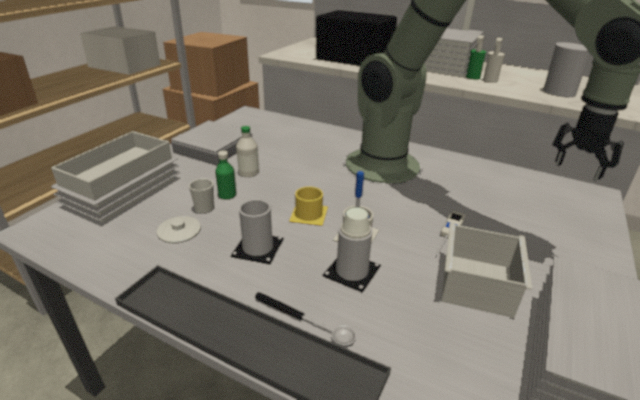

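View pics/side0.png

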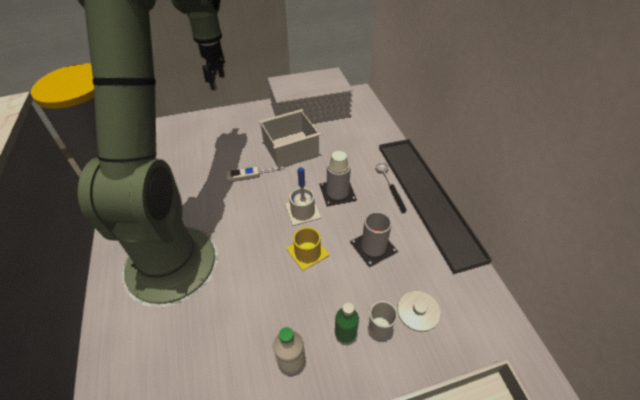

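The scene view shows the empty dispenser (rim ~(255,208)), the loaded one (355,250), and the blue handle at (360,185). In the side view the brush and holder are near (302,195), the empty dispenser at (376,225) and the loaded one at (338,180). I'll enlarge these next.

Run:
```python
import cv2,numpy as np
a=cv2.imread('pics/scene0.png')[160:290,225:385];b=cv2.imread('pics/side0.png')[145:275,265:425]
f=lambda i:cv2.resize(i,None,fx=5,fy=4.6,interpolation=cv2.INTER_CUBIC)
def g(i,x0,y0):
    i=cv2.resize(i,(800,598),interpolation=cv2.INTER_CUBIC)
    for x in range(0,160,20):cv2.putText(i,str(x+x0),(x*5,10),0,.4,(0,0,255));cv2.line(i,(x*5,12),(x*5,18),(0,0,255))
    for y in range(0,130,10):cv2.putText(i,str(y+y0),(0,int(y*4.6)+4),0,.4,(0,0,255));
    return i
cv2.imwrite('pics/c1.png',g(a,225,160));cv2.imwrite('pics/c2.png',g(b,265,145))
```

```text
(no output)
```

View pics/c1.png

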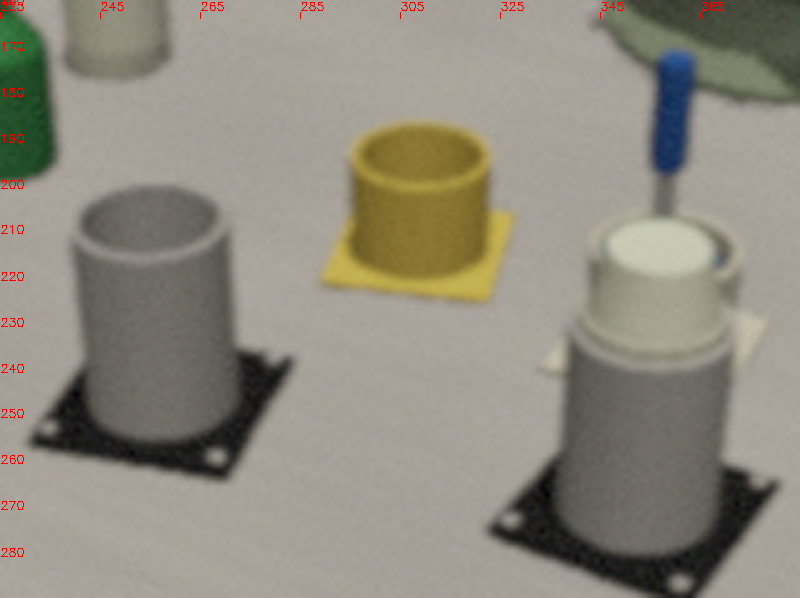

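View pics/c2.png

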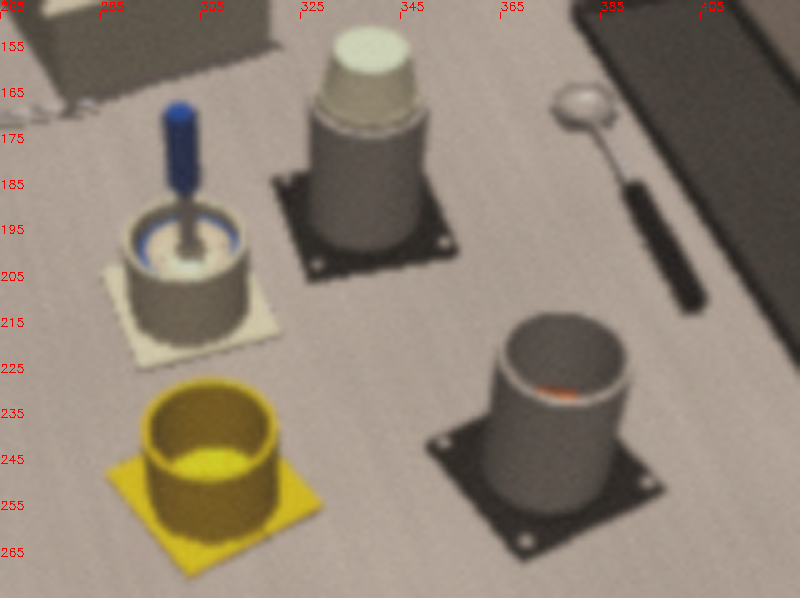

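The crops give these full-image pixels:
- **Handle top:** scene (360.2,173.5), side (301,168.9)
- **Empty rim centre:** scene (255.2,208.9), side (377.8,222.8)
- **Holder:** rim in side (302,196.7), foot (303.2,210.4)
- **Platform:** its orange shows just inside the rim in side

```bash
cat > h.py <<'E'
import cv2,numpy as np
from workcell import bot, grab_frame, calibration
def ray(c,p):
    u=cv2.undistortPoints(np.array([[p]],float),c['camera_matrix'],c['dist'])[0,0]
    return c['T'][:3,3],c['T'][:3,:3]@np.r_[u,1]
def onz(c,p,z):
    o,d=ray(c,p);return o+d*(z-o[2])/d[2]
def tri(c1,p1,c2,p2):
    o,d=ray(c1,p1);q,e=ray(c2,p2)
    t=np.linalg.lstsq(np.c_[d,-e],q-o,rcond=None)[0]
    a,b=o+d*t[0],q+e*t[1];return (a+b)/2,np.linalg.norm(a-b)
def proj(c,P):
    T=np.linalg.inv(c['T']);return cv2.projectPoints(np.atleast_2d(P).astype(float),cv2.Rodrigues(T[:3,:3])[0],T[:3,3],c['camera_matrix'],c['dist'])[0][:,0]
E
python3 - <<'E'
from h import *
np.set_printoptions(precision=4,suppress=True)
A,B=calibration('scene'),calibration('side')
print('htop',tri(A,(360.2,173.5),B,(301,168.9)))
print('hbot',tri(A,(358.4,197),B,(302.2,186.7)))
print('rim',tri(A,(255.2,208.9),B,(377.8,222.8)), onz(A,(255.2,208.9),.13),onz(B,(377.8,222.8),.13))
print('foot',onz(A,(257.5,247),.008),onz(B,(374.2,246.3),.008),tri(A,(257.5,247),B,(374.2,246.3)))
print('full',onz(A,(351.8,270.7),.008),onz(B,(338,192.2),.008))
print('holder rim',onz(B,(302,196.7),.075),'foot',onz(B,(303.2,210.4),.003),onz(A,(356,234.8),.003))
for n in ('position','tool_rot'):print(bot.observe()[n])
w=calibration('wrist');print(w['T'],w['camera_matrix'])
E
```

```text
htop (array([0.4457, 0.0845, 0.1975]), np.float64(0.002353264583414682))
hbot (array([0.4439, 0.0824, 0.1246]), np.float64(0.006806910480843182))
rim (array([ 0.6197, -0.1209,  0.1238]), np.float64(0.004565069620507904)) [ 0.625  -0.1141  0.13  ] [ 0.6186 -0.1271  0.13  ]
foot [ 0.624  -0.1167  0.008 ] [ 0.6215 -0.1257  0.008 ] (array([ 0.6216, -0.1212,  0.0036]), np.float64(0.004406724602970254))
full [0.5876 0.1385 0.008 ] [0.583  0.1265 0.008 ]
holder rim [0.4435 0.0817 0.075 ] foot [0.4449 0.0836 0.003 ] [0.4419 0.0869 0.003 ]
[0.2512 0.5719 0.2308]
[-3.1405  0.0001  2.7278]
[[ 0.4023  0.8746  0.2707  0.1827]
 [ 0.9155 -0.3842 -0.1192  0.6027]
 [-0.0003  0.2958 -0.9553  0.3737]
 [ 0.      0.      0.      1.    ]] [[346.832    0.     321.9002]
 [  0.     346.832  206.857 ]
 [  0.       0.       1.    ]]
```

Both views agree. The brush axis is near (0.445,0.084) with its top at ~0.20, which fits 6+195 mm. The empty rim is near (0.622,-0.120). Next I go above the brush.

```bash
cat >> h.py <<'E'
from scipy.spatial.transform import Rotation as Rn
def to(t,n=1):
    s=bot.observe();R=Rn.from_euler('xyz',s['tool_rot'])
    u=R.inv().apply(np.array(t)-s['position'])/.8/n
    print('clock %.2f'%s['clock'],'pos',s['position'].round(4),'rot',s['tool_rot'].round(4),'F',s['force'].round(1),'w %.4f'%s['grip_width'],'q',np.round(s['qpos'],2))
    print('per row',u.round(4),'level fix rotvec/pi',((R.inv()*Rn.from_euler('xyz',[np.pi,0,s['tool_rot'][2]])).as_rotvec()/np.pi).round(4))
E
python3 -c "
from h import *
to([.445,.084,.30],10)"
```

```text
clock 0.10 pos [0.2512 0.5719 0.2308] rot [-3.1405e+00  1.0000e-04  2.7278e+00] F [ 0.2  0.6 -0.1] w 0.0853 q [-1.23  0.52 -0.04  1.6   0.02  1.02 -0.11]
per row [-0.0467 -0.0461 -0.0086] level fix rotvec/pi [-0.0003  0.     -0.    ]
```

move_arm:
  jaw: [0,0,0,0,0,0,0,0,0,0]
  dp:
    - [-0.0467,-0.0461,-0.0086]
    - [-0.0467,-0.0461,-0.0086]
    - [-0.0467,-0.0461,-0.0086]
    - [-0.0467,-0.0461,-0.0086]
    - [-0.0467,-0.0461,-0.0086]
    - [-0.0467,-0.0461,-0.0086]
    - [-0.0467,-0.0461,-0.0086]
    - [-0.0467,-0.0461,-0.0086]
    - [-0.0467,-0.0461,-0.0086]
    - [-0.0467,-0.0461,-0.0086]
  rotation:
    - [0,0,0]
    - [0,0,0]
    - [0,0,0]
    - [0,0,0]
    - [0,0,0]
    - [0,0,0]
    - [0,0,0]
    - [0,0,0]
    - [0,0,0]
    - [0,0,0]

```text
clock: 1.35
position: [0.4454, 0.0827, 0.3004]
tool_rot: [3.141, 0.0, 2.728]
force: [0.5, 1.0, -0.0]
grip_width: 0.0858
```

```bash
python3 -c "
from h import *
w=calibration('wrist')
i=grab_frame('wrist')
to([.445,.084,.30],1)
print(proj(w,[[.445,.084,.201],[.445,.084,.131],[.445,.084,.075],[.622,-.12,.13]]))
cv2.imwrite('pics/w1.png',cv2.resize(i,(800,500)))"
```

```text
clock 1.40 pos [0.4474 0.0766 0.3012] rot [-3.1409e+00  2.3000e-03  2.7220e+00] F [-0.2 -9.9  1. ] w 0.0854 q [-0.49  0.16  0.21  1.95 -0.04  1.03  0.89]
per row [0.0065 0.0073 0.0015] level fix rotvec/pi [-0.0002  0.0007 -0.    ]
[[322.5690153  205.86273744]
 [322.36575187 183.66001637]
 [322.2554882  171.62400356]
 [221.60226461 391.08027799]]
```

View pics/w1.png

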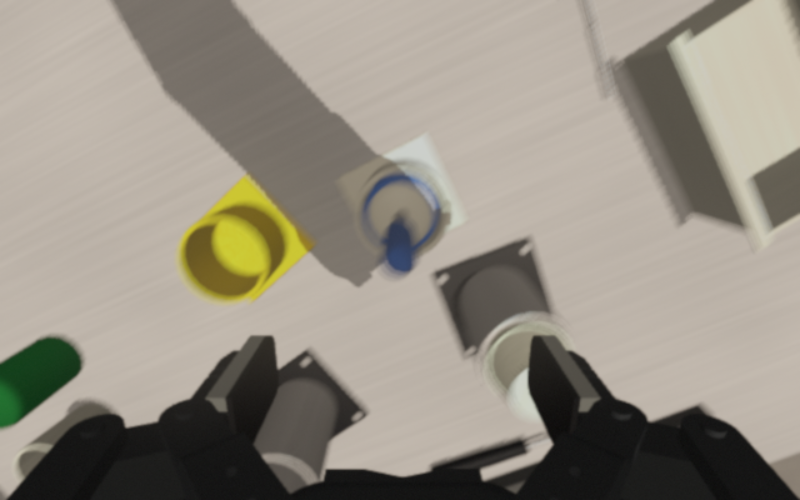

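The wrist view shows the handle top at about (319,210) against a predicted (322.6,206), so the estimate agrees to ~3 mm. The arm was still settling. I'll settle, remeasure by colour and go on down.

move_arm:
  jaw: [0,0,0]
  dp:
    - [0,0,0]
    - [0,0,0]
    - [0,0,0]
  rotation:
    - [0,0,0]
    - [0,0,0]
    - [0,0,0]

```text
clock: 1.78
position: [0.4448, 0.0852, 0.2999]
tool_rot: [-3.141, -0.0, 2.729]
force: [-0.1, 0.5, -0.2]
grip_width: 0.0857
```

```bash
python3 -c "
from h import *
w=calibration('wrist')
i=grab_frame('wrist').astype(int)
m=((i[...,0]-i[...,2])>50).astype(np.uint8);m[300:]=0
ys,xs=np.nonzero(m[:,280:360]);xs+=280
for y in range(130,226,4):
  x=np.nonzero(m[y,260:380])[0]+260
  if len(x):print(y,x.min(),x.max(),len(x),end='; ')
to([.445,.084,.152],8)
print(proj(w,[[.445,.084,.201],[.445,.084,.131]]))
cv2.imwrite('pics/w2.png',i)"
```

```text
138 325 327 3; 142 313 336 24; 146 304 340 15; 150 300 343 9; 154 298 345 5; 158 296 347 4; 162 294 349 4; 166 293 350 4; 170 293 293 1; 174 293 293 1; 178 294 294 1; 198 317 323 7; 202 312 328 17; 206 311 330 20; 210 311 329 19; 214 314 326 13; clock 1.82 pos [0.4448 0.0851 0.3   ] rot [-3.1415e+00 -3.0000e-04  2.7293e+00] F [ 0.3  0.3 -0.5] w 0.0855 q [-0.5   0.17  0.2   1.95 -0.04  1.03  0.88]
per row [-0.0001 -0.0001  0.0231] level fix rotvec/pi [-0.     -0.0001  0.    ]
[[319.73559485 208.14054133]
 [320.14631241 185.49389765]][ WARN:0@1.267] global loadsave.cpp:1063 imwrite_ Unsupported depth image for selected encoder is fallbacked to CV_8U.
```

Handle top at (320.3,208), predicted (319.7,208.1), so the brush is at (0.445,0.084) to within ~1 mm. I'll descend and grip.

move_arm:
  jaw: [0,0,0,0,0,0,0,0,0,0]
  dp:
    - [0,0,0.0231]
    - [0,0,0.0231]
    - [0,0,0.0231]
    - [0,0,0.0231]
    - [0,0,0.0231]
    - [0,0,0.0231]
    - [0,0,0.0231]
    - [0,0,0.0231]
    - [0,0,0]
    - [0,0,0]
  rotation:
    - [0,0,0]
    - [0,0,0]
    - [0,0,0]
    - [0,0,0]
    - [0,0,0]
    - [0,0,0]
    - [0,0,0]
    - [0,0,0]
    - [0,0,0]
    - [0,0,0]
  squeeze: 60

```text
clock: 3.08
position: [0.4453, 0.0846, 0.1528]
tool_rot: [3.141, 0.0, 2.728]
force: [0.2, -0.1, 0.5]
grip_width: 0.0854
```

move_arm:
  jaw: [255,255,255,255,255,255,255,255]
  dp:
    - [0,0,0]
    - [0,0,0]
    - [0,0,0]
    - [0,0,0]
    - [0,0,0]
    - [0,0,0]
    - [0,0,0]
    - [0,0,0]
  rotation:
    - [0,0,0]
    - [0,0,0]
    - [0,0,0]
    - [0,0,0]
    - [0,0,0]
    - [0,0,0]
    - [0,0,0]
    - [0,0,0]

```text
clock: 4.08
position: [0.4452, 0.0843, 0.1525]
tool_rot: [3.141, 0.0, 2.728]
force: [-0.2, -1.0, 7.5]
grip_width: 0.0212
```

```bash
python3 -c "
from h import *
to([.445,.084,.312],8)"
```

```text
clock 4.08 pos [0.4452 0.0843 0.1525] rot [3.1414e+00 3.0000e-04 2.7276e+00] F [-0.2 -1.   7.5] w 0.0212 q [-0.45  0.38  0.17  2.12 -0.1   0.65  0.94]
per row [ 0.     -0.     -0.0249] level fix rotvec/pi [0.0001 0.0001 0.    ]
```

Gripped: opening 21 mm, foot offset 0.1465 m below TCP. Lift.

move_arm:
  jaw: [255,255,255,255,255,255,255,255,255,255]
  dp:
    - [0,0,-0.025]
    - [0,0,-0.025]
    - [0,0,-0.025]
    - [0,0,-0.025]
    - [0,0,-0.025]
    - [0,0,-0.025]
    - [0,0,-0.025]
    - [0,0,-0.025]
    - [0,0,0]
    - [0,0,0]
  rotation:
    - [0,0,0]
    - [0,0,0]
    - [0,0,0]
    - [0,0,0]
    - [0,0,0]
    - [0,0,0]
    - [0,0,0]
    - [0,0,0]
    - [0,0,0]
    - [0,0,0]

```text
clock: 5.32
position: [0.4447, 0.0843, 0.3115]
tool_rot: [-3.141, -0.001, 2.728]
force: [-0.2, 0.4, -2.0]
grip_width: 0.0206
```

```bash
python3 -c "
from h import *
to([.622,-.12,.312],8)"
```

```text
clock 5.33 pos [0.4447 0.0843 0.3115] rot [-3.1410e+00 -7.0000e-04  2.7278e+00] F [-0.2  0.4 -2. ] w 0.0206 q [-0.5   0.15  0.21  1.93 -0.04  1.06  0.88]
per row [-0.0382 -0.0181 -0.0001] level fix rotvec/pi [-0.0002 -0.0002  0.    ]
```

move_arm:
  jaw: [255,255,255,255,255,255,255,255,255,255]
  dp:
    - [-0.0382,-0.0181,0]
    - [-0.0382,-0.0181,0]
    - [-0.0382,-0.0181,0]
    - [-0.0382,-0.0181,0]
    - [-0.0382,-0.0181,0]
    - [-0.0382,-0.0181,0]
    - [-0.0382,-0.0181,0]
    - [-0.0382,-0.0181,0]
    - [0,0,0]
    - [0,0,0]
  rotation:
    - [0,0,0]
    - [0,0,0]
    - [0,0,0]
    - [0,0,0]
    - [0,0,0]
    - [0,0,0]
    - [0,0,0]
    - [0,0,0]
    - [0,0,0]
    - [0,0,0]

```text
clock: 6.58
position: [0.6219, -0.1197, 0.3112]
tool_rot: [-3.141, -0.002, 2.728]
force: [0.9, 1.0, -1.4]
grip_width: 0.0204
```

Run:
```python
from h import *
to([.622,-.12,.312],1)
o=[]
for n,x0,y0 in(('scene',205,130),('side',335,130)):
    i=grab_frame(n);cv2.imwrite(f'pics/{n}1.png',i)
    c=cv2.resize(i[y0:y0+150,x0:x0+100],(400,600),interpolation=cv2.INTER_CUBIC)
    for x in range(0,100,20):cv2.putText(c,str(x+x0),(x*4,10),0,.35,(0,0,255))
    for y in range(0,150,10):cv2.putText(c,str(y+y0),(0,y*4+4),0,.35,(0,0,255))
    o.append(c);
    p=bot.observe()['position'];print(n,proj(calibration(n),[p-[0,0,.1465],p-[0,0,.1465-.066],p,[.622,-.12,.13]]).round(1).tolist())
cv2.imwrite('pics/c3.png',np.hstack(o))
```

```text
clock 6.58 pos [ 0.6219 -0.1197  0.3112] rot [-3.1412e+00 -1.7000e-03  2.7278e+00] F [ 0.9  1.  -1.4] w 0.0204 q [-0.11  0.49  0.31  1.49 -0.16  1.19  1.39]
per row [-0.0003 -0.0003 -0.001 ] level fix rotvec/pi [-0.0001 -0.0005  0.    ]
scene [[253.2, 195.7], [251.4, 171.9], [249.1, 140.4], [253.9, 207.7]]
side [[379.2, 212.7], [382.0, 197.1], [385.7, 175.8], [378.0, 220.7]]
```

View pics/c3.png

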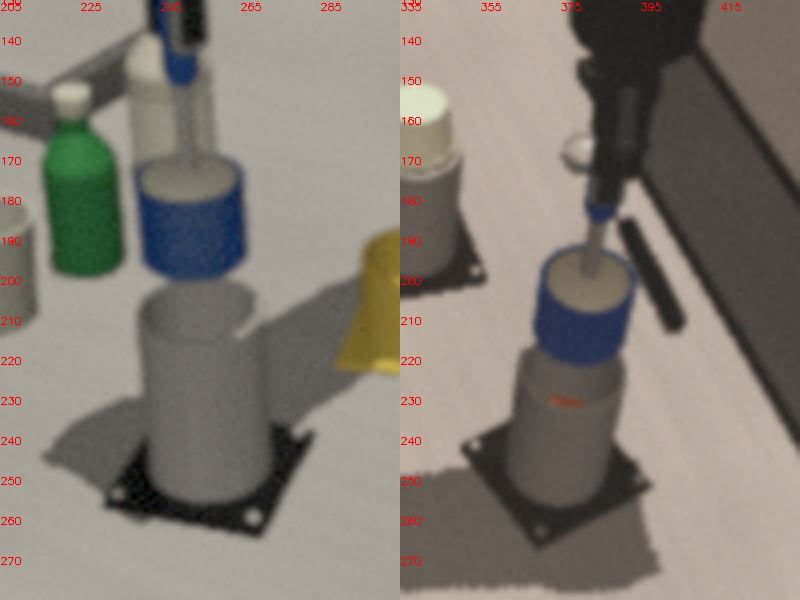

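The head's bottom centre (scene x 253.0, side x 380.2) is within ~1 px of the rim axis. That calls for a correction of about (-2,+1) mm. I'll estimate the platform depth from the orange sliver as well.

Run:
```python
from h import *
B=calibration('side');c=np.array([.620,-.119])
for y in(228.8,229.3,229.8):
    o,d=ray(B,(376.5,y));t=np.roots([d[:2]@d[:2],2*d[:2]@(o[:2]-c),(o[:2]-c)@(o[:2]-c)-.0335**2]);print(y,[(o+d*k).round(4) for k in t.real])
p=bot.observe()['position']
for n in('scene','side'):print(proj(calibration(n),[p-[0,0,.1465-.125],p-[0,0,.1465]]))
to([.620,-.119,.225],7)
```

```text
228.8 [array([ 0.6384, -0.091 ,  0.0485]), array([ 0.6054, -0.1491,  0.1343])]
229.3 [array([ 0.6386, -0.0911,  0.046 ]), array([ 0.6056, -0.1492,  0.132 ])]
229.8 [array([ 0.6388, -0.0913,  0.0435]), array([ 0.6058, -0.1493,  0.1297])]
[[249.75056929 148.96684117]
 [253.23460839 195.62077834]]
[[384.6723601  181.71382149]
 [379.24390487 212.71092264]]
clock 6.67 pos [ 0.622  -0.1193  0.3119] rot [ 3.1415e+00 -7.0000e-04  2.7285e+00] F [-0.1 -0.  -1. ] w 0.0204 q [-0.11  0.48  0.31  1.49 -0.16  1.19  1.39]
per row [ 0.0003 -0.0001  0.0155] level fix rotvec/pi [ 0.     -0.0002 -0.    ]
```

Platform expected at z ≈ 0.046 ±0.005, so TCP contact should come near 0.19–0.20. Descend into the mouth.

move_arm:
  jaw: [255,255,255,255,255,255,255,255,255,255]
  dp:
    - [0.002,-0.0005,0.007]
    - [0,0,0.013]
    - [0,0,0.013]
    - [0,0,0.013]
    - [0,0,0.013]
    - [0,0,0.013]
    - [0,0,0.013]
    - [0,0,0.013]
    - [0,0,0.011]
    - [0,0,0]
  rotation:
    - [0,0,0]
    - [0,0,0]
    - [0,0,0]
    - [0,0,0]
    - [0,0,0]
    - [0,0,0]
    - [0,0,0]
    - [0,0,0]
    - [0,0,0]
    - [0,0,0]

```text
clock: 7.92
position: [0.6205, -0.1197, 0.2244]
tool_rot: [-3.141, -0.001, 2.728]
force: [-0.7, 0.4, -1.7]
grip_width: 0.0206
```

move_arm:
  jaw: [255,255]
  dp:
    - [0,0,0]
    - [0,0,0]
  rotation:
    - [0,0,0]
    - [0,0,0]

```text
clock: 8.18
position: [0.6209, -0.1198, 0.2255]
tool_rot: [3.141, 0.001, 2.728]
force: [-0.5, -0.3, -1.8]
grip_width: 0.0208
```

move_arm:
  jaw: [255,255,255,255,255,255,255,255]
  dp:
    - [0,0,0.004]
    - [0,0,0.004]
    - [0,0,0.004]
    - [0,0,0.004]
    - [0,0,0.004]
    - [0,0,0]
    - [0,0,0]
    - [0,0,0]
  rotation:
    - [0,0,0]
    - [0,0,0]
    - [0,0,0]
    - [0,0,0]
    - [0,0,0]
    - [0,0,0]
    - [0,0,0]
    - [0,0,0]

```text
clock: 9.18
position: [0.6208, -0.1198, 0.2092]
tool_rot: [3.142, 0.0, 2.728]
force: [-0.2, -0.2, -1.6]
grip_width: 0.0204
```

move_arm:
  jaw: [255,255,255,255]
  dp:
    - [0,0,0.004]
    - [0,0,0]
    - [0,0,0]
    - [0,0,0]
  rotation:
    - [0,0,0]
    - [0,0,0]
    - [0,0,0]
    - [0,0,0]

```text
clock: 9.68
position: [0.6207, -0.1198, 0.2059]
tool_rot: [-3.142, 0.0, 2.728]
force: [0.3, -0.2, -2.1]
grip_width: 0.0208
```

move_arm:
  jaw: [255,255,255,255]
  dp:
    - [0,0,0.004]
    - [0,0,0]
    - [0,0,0]
    - [0,0,0]
  rotation:
    - [0,0,0]
    - [0,0,0]
    - [0,0,0]
    - [0,0,0]

```text
clock: 10.18
position: [0.6208, -0.1198, 0.2027]
tool_rot: [-3.142, 0.0, 2.728]
force: [0.2, 0.2, -1.9]
grip_width: 0.0204
```

Still free. Continue.

move_arm:
  jaw: [255,255,255,255]
  dp:
    - [0,0,0.004]
    - [0,0,0]
    - [0,0,0]
    - [0,0,0]
  rotation:
    - [0,0,0]
    - [0,0,0]
    - [0,0,0]
    - [0,0,0]

```text
clock: 10.68
position: [0.6208, -0.1198, 0.1995]
tool_rot: [3.142, 0.0, 2.728]
force: [0.4, 0.2, -2.2]
grip_width: 0.0209
```

move_arm:
  jaw: [255,255,255,255]
  dp:
    - [0,0,0.004]
    - [0,0,0]
    - [0,0,0]
    - [0,0,0]
  rotation:
    - [0,0,0]
    - [0,0,0]
    - [0,0,0]
    - [0,0,0]

```text
clock: 11.18
position: [0.6208, -0.1198, 0.1964]
tool_rot: [3.142, 0.0, 2.728]
force: [-0.3, -0.1, -0.2]
grip_width: 0.0207
```

move_arm:
  jaw: [255,255,255,255]
  dp:
    - [0,0,0.004]
    - [0,0,0]
    - [0,0,0]
    - [0,0,0]
  rotation:
    - [0,0,0]
    - [0,0,0]
    - [0,0,0]
    - [0,0,0]

```text
clock: 11.68
position: [0.6208, -0.1198, 0.1931]
tool_rot: [-3.142, 0.0, 2.728]
force: [0.5, -0.6, 2.0]
grip_width: 0.0208
```

Contact felt at TCP ≈ 0.1965 (the force rises from -1.9 to -0.2, then +2.0 N). Press on to about 1 cm.

move_arm:
  jaw: [255,255,255]
  dp:
    - [0,0,0.004]
    - [0,0,0]
    - [0,0,0]
  rotation:
    - [0,0,0]
    - [0,0,0]
    - [0,0,0]

```text
clock: 12.05
position: [0.6212, -0.1199, 0.1907]
tool_rot: [3.141, 0.001, 2.728]
force: [-0.8, -0.7, 12.9]
grip_width: 0.0203
```

move_arm:
  jaw: [255,255,255,255]
  dp:
    - [0,0,0.004]
    - [0,0,0]
    - [0,0,0]
    - [0,0,0]
  rotation:
    - [0,0,0]
    - [0,0,0]
    - [0,0,0]
    - [0,0,0]

```text
clock: 12.55
position: [0.6231, -0.1205, 0.1902]
tool_rot: [3.14, 0.007, 2.728]
force: [-2.9, 0.1, 42.8]
grip_width: 0.0206
```

```bash
python3 -c "
from h import *
to([.6205,-.1195,.264],8)"
```

```text
clock 12.55 pos [ 0.6231 -0.1205  0.1902] rot [3.1396 0.0065 2.7275] F [-2.9  0.1 42.8] w 0.0206 q [-0.09  0.59  0.28  1.63 -0.19  0.94  1.42]
per row [ 0.0004  0.     -0.0115] level fix rotvec/pi [0.0006 0.0021 0.    ]
```

The force has jumped to 43 N within a few mm, which is no spring. Before moving I capture both views and the moment.

Run:
```python
from h import *
s=bot.observe();print(s['moment'],s['position'],s['force'])
o=[]
for n,x0,y0 in(('scene',205,120),('side',335,120)):
    i=grab_frame(n);cv2.imwrite(f'pics/{n}2.png',i)
    c=cv2.resize(i[y0:y0+150,x0:x0+100],(400,600),interpolation=cv2.INTER_CUBIC)
    for x in range(0,100,20):cv2.putText(c,str(x+x0),(x*4,10),0,.35,(0,0,255))
    for y in range(0,150,10):cv2.putText(c,str(y+y0),(0,y*4+4),0,.35,(0,0,255))
    o.append(c)
    p=s['position'];print(n,proj(calibration(n),[p-[0,0,.1465],p-[0,0,.1465-.066],p-[0,0,.0215],p,[.6205,-.1195,.13]]).round(1).tolist())
cv2.imwrite('pics/c4.png',np.hstack(o))
```

```text
[ 0.05848714  0.82430192 -0.00109022] [ 0.62305299 -0.12047814  0.19022237] [-2.89060568  0.07587565 42.81726787]
scene [[255.7, 235.6], [254.0, 214.6], [252.5, 194.5], [251.9, 186.9], [254.4, 207.4]]
side [[375.2, 238.2], [377.6, 225.0], [379.9, 212.2], [380.8, 207.2], [377.4, 220.7]]
```

move_arm:
  jaw: [255,255,255,255]
  dp:
    - [0,0,-0.005]
    - [0,0,-0.003]
    - [0,0,0]
    - [0,0,0]
  rotation:
    - [0,0,0]
    - [0,0,0]
    - [0,0,0]
    - [0,0,0]

```text
clock: 13.15
position: [0.6207, -0.1197, 0.1928]
tool_rot: [-3.141, -0.0, 2.728]
force: [1.9, -0.3, 2.3]
grip_width: 0.0206
```

View pics/c4.png

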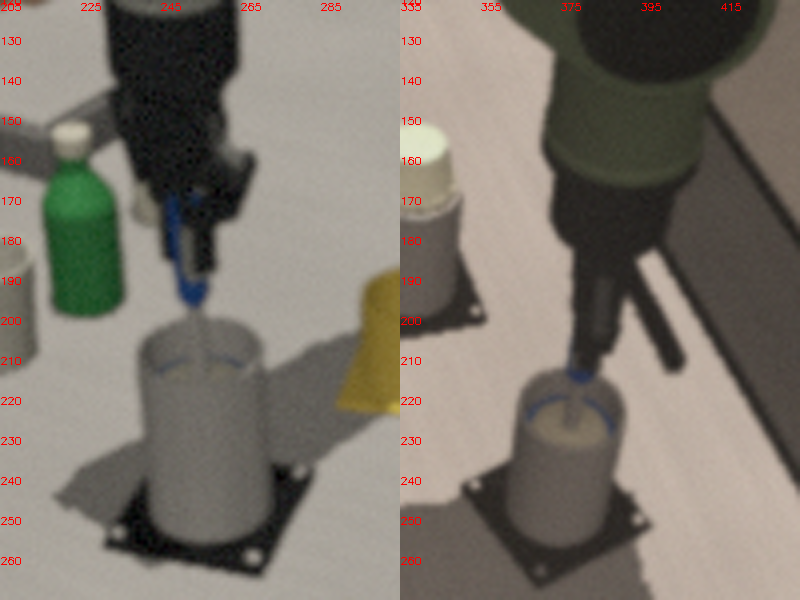

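In the second crop the head sits centred in the tube in both views (side tube centre x ≈ 377.8, head ≈ 377.5), so it isn't riding on the rim. The brush hasn't slipped either. I'll check the whole arm for a contact elsewhere.

Run:
```python
import cv2,numpy as np
a=[cv2.imread(f'pics/{n}2.png') for n in('scene','side')]
cv2.imwrite('pics/c5.png',np.vstack([cv2.resize(a[0][0:300,120:600],(640,300)) if 0 else a[0][0:300],a[1][20:320]]))
from h import *
A,B=calibration('scene'),calibration('side')
print('yellow',onz(A,(308,193),.075),onz(B,(307,241),.075))
print(bot.observe()['joint_efforts'].round(1) if hasattr(bot.observe()['joint_efforts'],'round') else bot.observe()['joint_efforts'],bot.observe()['moment'])
```

```text
yellow [ 0.41632135 -0.08019057  0.075     ] [ 0.41478811 -0.09320013  0.075     ]
[  0.1 -92.7   9.6 -32.9   0.2   0.8   0. ] [-0.04158204 -0.683352    0.02153523]
```

View pics/c5.png

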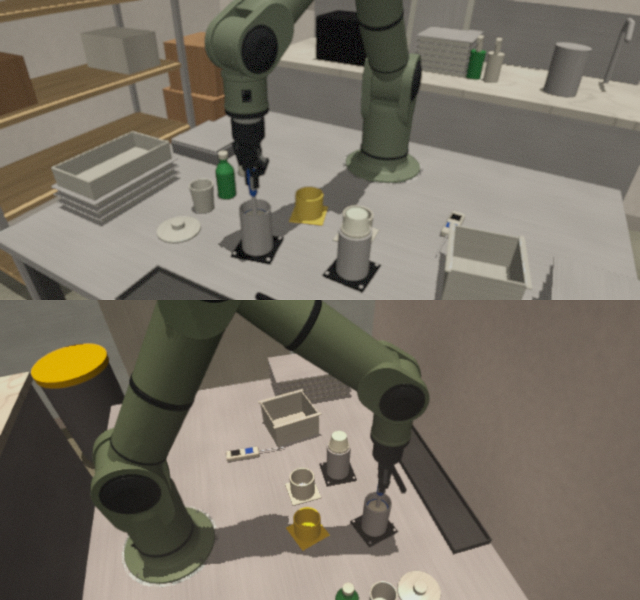

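The arm touches nothing else, so the block is inside the tube. I'll probe gently in 1 mm steps to see where it stiffens.

move_arm:
  jaw: [255,255,255]
  dp:
    - [0,0,0.001]
    - [0,0,0]
    - [0,0,0]
  rotation:
    - [0,0,0]
    - [0,0,0]
    - [0,0,0]

```text
clock: 13.52
position: [0.6207, -0.1198, 0.1922]
tool_rot: [-3.142, -0.0, 2.728]
force: [1.8, -0.3, 1.6]
grip_width: 0.0205
```

move_arm:
  jaw: [255,255,255]
  dp:
    - [0,0,0.001]
    - [0,0,0]
    - [0,0,0]
  rotation:
    - [0,0,0]
    - [0,0,0]
    - [0,0,0]

```text
clock: 13.9
position: [0.6207, -0.1198, 0.1915]
tool_rot: [-3.142, -0.0, 2.728]
force: [2.0, 0.2, 1.6]
grip_width: 0.0207
```

```bash
python3 -c "
from h import *
s=bot.observe();print(s['position'],s['force'],s['moment'],s['tool_rot'])"
```

```text
[ 0.62069167 -0.11980286  0.19145363] [2.0145459  0.1729786  1.61229005] [-0.03833209 -0.64630284  0.00549831] [-3.14151603e+00 -2.53742470e-05  2.72775011e+00]
```

move_arm:
  jaw: [255,255,255]
  dp:
    - [0,0,0.001]
    - [0,0,0]
    - [0,0,0]
  rotation:
    - [0,0,0]
    - [0,0,0]
    - [0,0,0]

```text
clock: 14.28
position: [0.6207, -0.1198, 0.1907]
tool_rot: [-3.142, 0.0, 2.728]
force: [1.0, -0.5, 2.0]
grip_width: 0.0206
```

move_arm:
  jaw: [255,255,255]
  dp:
    - [0,0,0.001]
    - [0,0,0]
    - [0,0,0]
  rotation:
    - [0,0,0]
    - [0,0,0]
    - [0,0,0]

```text
clock: 14.65
position: [0.6211, -0.1199, 0.1905]
tool_rot: [3.141, 0.001, 2.728]
force: [1.0, -0.0, 9.6]
grip_width: 0.0208
```

Hard stop again at TCP ≈ 0.1906, with the spring at ~4 N just before. A steady +2 N in x hints at wall contact on the -x side. Back off, shift +x 3 mm and probe again.

move_arm:
  jaw: [255,255,255,255,255]
  dp:
    - [0,0,-0.004]
    - [0,0,0]
    - [-0.0034,0.0015,0]
    - [0,0,0]
    - [0,0,0]
  rotation:
    - [0,0,0]
    - [0,0,0]
    - [0,0,0]
    - [0,0,0]
    - [0,0,0]

```text
clock: 15.28
position: [0.6234, -0.1198, 0.1928]
tool_rot: [-3.141, -0.001, 2.728]
force: [-1.8, -0.5, 1.8]
grip_width: 0.0209
```

move_arm:
  jaw: [255,255,255,255]
  dp:
    - [0,0,0.002]
    - [0,0,0.0015]
    - [0,0,0]
    - [0,0,0]
  rotation:
    - [0,0,0]
    - [0,0,0]
    - [0,0,0]
    - [0,0,0]

```text
clock: 15.78
position: [0.6237, -0.1198, 0.1905]
tool_rot: [3.142, 0.0, 2.728]
force: [-3.3, -0.3, 6.7]
grip_width: 0.0206
```

move_arm:
  jaw: [255,255,255]
  dp:
    - [0,0,0.0015]
    - [0,0,0]
    - [0,0,0]
  rotation:
    - [0,0,0]
    - [0,0,0]
    - [0,0,0]

```text
clock: 16.15
position: [0.6243, -0.12, 0.1904]
tool_rot: [3.141, 0.002, 2.728]
force: [-2.7, 0.1, 19.7]
grip_width: 0.0206
```

move_arm:
  jaw: [255,255,255,255]
  dp:
    - [0,0,0]
    - [0,0,0]
    - [0,0,0]
    - [0,0,0]
  rotation:
    - [0,0,0]
    - [0,0,0]
    - [0,0,0]
    - [0,0,0]

```text
clock: 16.65
position: [0.6243, -0.1201, 0.1904]
tool_rot: [3.141, 0.002, 2.728]
force: [-3.9, -0.7, 18.3]
grip_width: 0.0205
```

```bash
python3 -c "
from h import *
s=bot.observe();print(s['position'],s['force'],s['moment'],s['tool_rot'])
to([.621,-.1195,.265],8)"
```

```text
[ 0.62434388 -0.1200664   0.19041009] [-3.92347555 -0.66388956 18.33999468] [-0.1580923   1.22203816 -0.0189885 ] [3.14096792e+00 2.01655665e-03 2.72757594e+00]
clock 16.65 pos [ 0.6243 -0.1201  0.1904] rot [3.1410e+00 2.0000e-03 2.7276e+00] F [-3.9 -0.7 18.3] w 0.0205 q [-0.09  0.6   0.28  1.62 -0.19  0.95  1.42]
per row [ 0.0005 -0.0001 -0.0117] level fix rotvec/pi [0.0002 0.0006 0.    ]
```

The stop is rigid and static whatever the xy, so the platform gives ~5–6 mm here and then something hard limits it. I won't force it: from here on I press only into the soft region (~5 mm, ≈4 N). That still exceeds the required 3 mm. First stroke up.

move_arm:
  jaw: [255,255,255,255,255,255,255,255,255,255]
  dp:
    - [0,0,-0.007]
    - [0,0,-0.012]
    - [0.0028,-0.0012,-0.012]
    - [0,0,-0.012]
    - [0,0,-0.012]
    - [0,0,-0.012]
    - [0,0,-0.012]
    - [0,0,-0.012]
    - [0,0,0]
    - [0,0,0]
  rotation:
    - [0,0,0]
    - [0,0,0]
    - [0,0,0]
    - [0,0,0]
    - [0,0,0]
    - [0,0,0]
    - [0,0,0]
    - [0,0,0]
    - [0,0,0]
    - [0,0,0]

```text
clock: 17.9
position: [0.6211, -0.1197, 0.2616]
tool_rot: [-3.141, -0.0, 2.728]
force: [-1.6, 1.0, -2.0]
grip_width: 0.0207
```

Run:
```python
from h import *
to([.621,-.1195,.20],5)
o=[]
for n,x0,y0 in(('scene',205,120),('side',335,120)):
    s=bot.observe();i=grab_frame(n);cv2.imwrite(f'pics/{n}3.png',i)
    c=cv2.resize(i[y0:y0+150,x0:x0+100],(400,600),interpolation=cv2.INTER_CUBIC)
    for x in range(0,100,20):cv2.putText(c,str(x+x0),(x*4,10),0,.35,(0,0,255))
    for y in range(0,150,10):cv2.putText(c,str(y+y0),(0,y*4+4),0,.35,(0,0,255))
    o.append(c)
    p=s['position'];print(n,proj(calibration(n),[p-[0,0,.1465],p-[0,0,.1465-.066],p-[0,0,.0215],p,[.6205,-.1195,.13]]).round(1).tolist())
cv2.imwrite('pics/c6.png',np.hstack(o))
```

```text
clock 17.90 pos [ 0.6211 -0.1197  0.2616] rot [-3.1415e+00 -4.0000e-04  2.7278e+00] F [-1.6  1.  -2. ] w 0.0207 q [-0.1   0.52  0.3   1.56 -0.17  1.09  1.4 ]
per row [0.     0.     0.0154] level fix rotvec/pi [-0.     -0.0001  0.    ]
scene [[254.6, 212.5], [252.9, 189.9], [251.3, 168.3], [250.7, 160.1], [254.4, 207.4]]
side [[377.1, 223.9], [379.6, 209.3], [382.1, 195.1], [383.1, 189.6], [377.4, 220.7]]
```

View pics/c6.png

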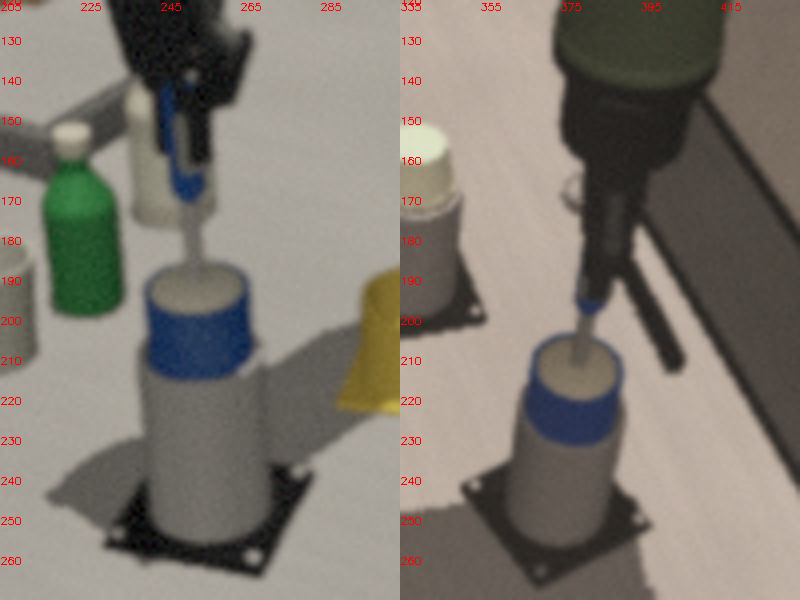

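The view shows most of the head above the rim and upright (head top at scene (254,192), side (379,213)), centred in the tube. Second stroke down.

move_arm:
  jaw: [255,255,255,255,255,255,255,255]
  dp:
    - [0,0,0.0154]
    - [0,0,0.0154]
    - [0,0,0.0154]
    - [0,0,0.0154]
    - [0,0,0.0154]
    - [0,0,0.002]
    - [0,0,0]
    - [0,0,0]
  rotation:
    - [0,0,0]
    - [0,0,0]
    - [0,0,0]
    - [0,0,0]
    - [0,0,0]
    - [0,0,0]
    - [0,0,0]
    - [0,0,0]

```text
clock: 19.0
position: [0.6215, -0.1198, 0.1991]
tool_rot: [3.141, 0.001, 2.728]
force: [-1.2, 0.8, -1.1]
grip_width: 0.0203
```

move_arm:
  jaw: [255,255,255,255,255]
  dp:
    - [0,0,0.003]
    - [0,0,0.002]
    - [0,0,0.002]
    - [0,0,0]
    - [0,0,0]
  rotation:
    - [0,0,0]
    - [0,0,0]
    - [0,0,0]
    - [0,0,0]
    - [0,0,0]

```text
clock: 19.62
position: [0.6214, -0.1198, 0.1932]
tool_rot: [3.142, 0.0, 2.728]
force: [0.9, 0.5, 1.7]
grip_width: 0.0207
```

move_arm:
  jaw: [255,255,255,255]
  dp:
    - [0,0,0.001]
    - [0,0,0]
    - [0,0,0]
    - [0,0,0]
  rotation:
    - [0,0,0]
    - [0,0,0]
    - [0,0,0]
    - [0,0,0]

```text
clock: 20.12
position: [0.6213, -0.1197, 0.1923]
tool_rot: [3.142, 0.0, 2.728]
force: [-0.1, 0.5, 1.9]
grip_width: 0.0207
```

move_arm:
  jaw: [255,255,255,255,255]
  dp:
    - [0,0,0.001]
    - [0,0,0.0005]
    - [0,0,0]
    - [0,0,0]
    - [0,0,0]
  rotation:
    - [0,0,0]
    - [0,0,0]
    - [0,0,0]
    - [0,0,0]
    - [0,0,0]

```text
clock: 20.75
position: [0.6213, -0.1197, 0.1911]
tool_rot: [-3.142, -0.0, 2.728]
force: [0.3, -0.5, 2.1]
grip_width: 0.0209
```

Run:
```python
from h import *
print(np.mean([bot.observe()['force'] for _ in range(3)],0))
to([.621,-.1195,.262],8)
```

```text
[ 0.2901396  -0.53125476  2.07178965]
clock 20.75 pos [ 0.6213 -0.1197  0.1911] rot [-3.1415 -0.      2.7278] F [ 0.3 -0.5  2.1] w 0.0209 q [-0.09  0.59  0.28  1.63 -0.19  0.95  1.42]
per row [ 0.0001  0.     -0.0111] level fix rotvec/pi [-0. -0.  0.]
```

Spring force is 4.0 N above baseline, i.e. ≈5 mm by the given law. Second stroke up, third down.

move_arm:
  jaw: [255,255,255,255,255,255,255,255,255,255]
  dp:
    - [0,0,-0.0111]
    - [0,0,-0.0111]
    - [0,0,-0.0111]
    - [0,0,-0.0111]
    - [0,0,-0.0111]
    - [0,0,-0.0111]
    - [0,0,-0.0111]
    - [0,0,-0.0111]
    - [0,0,0]
    - [0,0,0]
  rotation:
    - [0,0,0]
    - [0,0,0]
    - [0,0,0]
    - [0,0,0]
    - [0,0,0]
    - [0,0,0]
    - [0,0,0]
    - [0,0,0]
    - [0,0,0]
    - [0,0,0]

```text
clock: 22.0
position: [0.6211, -0.1197, 0.2618]
tool_rot: [-3.141, -0.0, 2.728]
force: [0.1, -0.0, -2.7]
grip_width: 0.0208
```

move_arm:
  jaw: [255,255,255,255,255,255,255,255]
  dp:
    - [0,0,0]
    - [0,0,0.0154]
    - [0,0,0.0154]
    - [0,0,0.0154]
    - [0,0,0.0154]
    - [0,0,0.0154]
    - [0,0,0.002]
    - [0,0,0]
  rotation:
    - [0,0,0]
    - [0,0,0]
    - [0,0,0]
    - [0,0,0]
    - [0,0,0]
    - [0,0,0]
    - [0,0,0]
    - [0,0,0]

```text
clock: 23.0
position: [0.6213, -0.1198, 0.199]
tool_rot: [-3.142, 0.0, 2.728]
force: [0.2, -0.3, -1.4]
grip_width: 0.0204
```

move_arm:
  jaw: [255,255,255,255,255]
  dp:
    - [0,0,0.003]
    - [0,0,0.002]
    - [0,0,0.002]
    - [0,0,0]
    - [0,0,0]
  rotation:
    - [0,0,0]
    - [0,0,0]
    - [0,0,0]
    - [0,0,0]
    - [0,0,0]

```text
clock: 23.62
position: [0.6214, -0.1197, 0.1935]
tool_rot: [3.141, 0.0, 2.728]
force: [0.4, -0.3, 1.2]
grip_width: 0.0206
```

move_arm:
  jaw: [255,255,255,255,255,255]
  dp:
    - [0,0,0.001]
    - [0,0,0.001]
    - [0,0,0.0008]
    - [0,0,0]
    - [0,0,0]
    - [0,0,0]
  rotation:
    - [0,0,0]
    - [0,0,0]
    - [0,0,0]
    - [0,0,0]
    - [0,0,0]
    - [0,0,0]

```text
clock: 24.38
position: [0.6213, -0.1197, 0.1911]
tool_rot: [3.142, 0.0, 2.728]
force: [-0.5, 0.0, 2.2]
grip_width: 0.0205
```

move_arm:
  jaw: [255,255]
  dp:
    - [0,0,0]
    - [0,0,0]
  rotation:
    - [0,0,0]
    - [0,0,0]

```text
clock: 24.62
position: [0.6213, -0.1197, 0.1911]
tool_rot: [-3.142, 0.0, 2.728]
force: [0.1, 0.6, 1.9]
grip_width: 0.0208
```

Same 4 N. Third stroke up: pause below the rim, then clear it.

move_arm:
  jaw: [255,255,255,255,255,255,255,255,255,255]
  dp:
    - [0,0,-0.0111]
    - [0,0,-0.0111]
    - [0,0,-0.0111]
    - [0,0,-0.0111]
    - [0,0,-0.0111]
    - [0,0,-0.0111]
    - [0,0,-0.0111]
    - [0,0,-0.0111]
    - [0,0,0]
    - [0,0,0]
  rotation:
    - [0,0,0]
    - [0,0,0]
    - [0,0,0]
    - [0,0,0]
    - [0,0,0]
    - [0,0,0]
    - [0,0,0]
    - [0,0,0]
    - [0,0,0]
    - [0,0,0]

```text
clock: 25.88
position: [0.6211, -0.1197, 0.2618]
tool_rot: [-3.141, -0.0, 2.728]
force: [-0.8, -0.5, -2.2]
grip_width: 0.0208
```

move_arm:
  jaw: [255,255,255,255,255,255]
  dp:
    - [0,0,-0.016]
    - [0,0,-0.016]
    - [0,0,-0.016]
    - [0,0,-0.016]
    - [0,0,0]
    - [0,0,0]
  rotation:
    - [0,0,0]
    - [0,0,0]
    - [0,0,0]
    - [0,0,0]
    - [0,0,0]
    - [0,0,0]

```text
clock: 26.62
position: [0.6211, -0.1197, 0.313]
tool_rot: [-3.141, -0.0, 2.728]
force: [0.3, -0.1, -2.6]
grip_width: 0.0207
```

Run:
```python
from h import *
to([.4449,.0843,.312],8)
```

```text
clock 26.62 pos [ 0.6211 -0.1197  0.313 ] rot [-3.1414e+00 -5.0000e-04  2.7278e+00] F [ 0.3 -0.1 -2.6] w 0.0207 q [-0.11  0.48  0.32  1.49 -0.16  1.2   1.39]
per row [0.038  0.0181 0.0002] level fix rotvec/pi [-0.     -0.0001  0.    ]
```

move_arm:
  jaw: [255,255,255,255,255,255,255,255,255,255]
  dp:
    - [0.038,0.0181,0]
    - [0.038,0.0181,0]
    - [0.038,0.0181,0]
    - [0.038,0.0181,0]
    - [0.038,0.0181,0]
    - [0.038,0.0181,0]
    - [0.038,0.0181,0]
    - [0.038,0.0181,0]
    - [0,0,0]
    - [0,0,0]
  rotation:
    - [0,0,0]
    - [0,0,0]
    - [0,0,0]
    - [0,0,0]
    - [0,0,0]
    - [0,0,0]
    - [0,0,0]
    - [0,0,0]
    - [0,0,0]
    - [0,0,0]

```text
clock: 27.88
position: [0.4453, 0.0838, 0.3132]
tool_rot: [-3.141, 0.0, 2.728]
force: [-0.2, 0.1, -1.2]
grip_width: 0.0204
```

Run:
```python
from h import *
to([.4449,.0843,.162],9)
o=[]
for n,x0,y0 in(('scene',310,120),('side',250,90)):
    s=bot.observe();i=grab_frame(n);cv2.imwrite(f'pics/{n}4.png',i)
    c=cv2.resize(i[y0:y0+150,x0:x0+100],(400,600),interpolation=cv2.INTER_CUBIC)
    for x in range(0,100,20):cv2.putText(c,str(x+x0),(x*4,10),0,.35,(0,0,255))
    for y in range(0,150,10):cv2.putText(c,str(y+y0),(0,y*4+4),0,.35,(0,0,255))
    o.append(c)
    p=s['position'];print(n,proj(calibration(n),[p-[0,0,.1465],p-[0,0,.1465-.066],p-[0,0,.0215],p,[.4449,.0843,.075]]).round(1).tolist())
cv2.imwrite('pics/c7.png',np.hstack(o))
```

```text
clock 27.88 pos [0.4453 0.0838 0.3132] rot [-3.1414e+00  1.0000e-04  2.7277e+00] F [-0.2  0.1 -1.2] w 0.0204 q [-0.52  0.15  0.23  1.93 -0.04  1.06  0.88]
per row [0.0001 0.     0.021 ] level fix rotvec/pi [-0.0001  0.     -0.    ]
scene [[358.7, 184.2], [360.6, 161.2], [362.4, 139.3], [363.1, 131.0], [356.5, 213.7]]
side [[301.2, 176.1], [300.2, 160.2], [299.2, 144.7], [298.9, 138.7], [302.2, 196.0]]
```

View pics/c7.png

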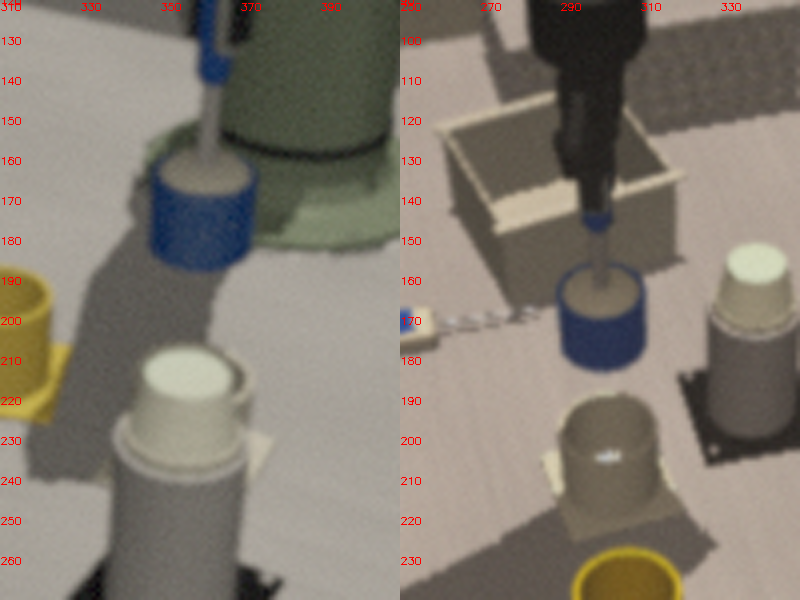

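The brush hangs upright over the white holder (side: head x ≈ 300.5, holder ≈ 302.1; the vertical's slope accounts for 1 px). Lower it.

move_arm:
  jaw: [255,255,255,255,255,255,255,255,255,255]
  dp:
    - [0,0,0.02]
    - [0,0,0.02]
    - [0,0,0.02]
    - [0,0,0.02]
    - [0,0,0.02]
    - [0,0,0.02]
    - [0,0,0.02]
    - [0,0,0.02]
    - [0,0,0.02]
    - [0,0,0]
  rotation:
    - [0,0,0]
    - [0,0,0]
    - [0,0,0]
    - [0,0,0]
    - [0,0,0]
    - [0,0,0]
    - [0,0,0]
    - [0,0,0]
    - [0,0,0]
    - [0,0,0]

```text
clock: 29.22
position: [0.4449, 0.0834, 0.1685]
tool_rot: [-3.14, -0.001, 2.727]
force: [-0.1, -0.6, -1.2]
grip_width: 0.0207
```

move_arm:
  jaw: [255,255,255,255,255]
  dp:
    - [0,0,0.005]
    - [0,0,0.003]
    - [0,0,0]
    - [0,0,0]
    - [0,0,0]
  rotation:
    - [0,0,0]
    - [0,0,0]
    - [0,0,0]
    - [0,0,0]
    - [0,0,0]

```text
clock: 29.85
position: [0.4452, 0.0842, 0.163]
tool_rot: [3.141, 0.0, 2.728]
force: [-0.3, -0.6, -1.7]
grip_width: 0.0207
```

move_arm:
  jaw: [255,255,255,255,255]
  dp:
    - [0,0,0.003]
    - [0,0,0.003]
    - [0,0,0]
    - [0,0,0]
    - [0,0,0]
  rotation:
    - [0,0,0]
    - [0,0,0]
    - [0,0,0]
    - [0,0,0]
    - [0,0,0]

```text
clock: 30.48
position: [0.4452, 0.0841, 0.1581]
tool_rot: [3.142, 0.0, 2.728]
force: [-0.5, -0.0, -2.0]
grip_width: 0.0209
```

move_arm:
  jaw: [255,255,255,255]
  dp:
    - [0,0,0.003]
    - [0,0,0]
    - [0,0,0]
    - [0,0,0]
  rotation:
    - [0,0,0]
    - [0,0,0]
    - [0,0,0]
    - [0,0,0]

```text
clock: 30.98
position: [0.4452, 0.0841, 0.1557]
tool_rot: [3.142, 0.0, 2.728]
force: [0.6, -0.7, -0.7]
grip_width: 0.0206
```

move_arm:
  jaw: [255,255,255,255]
  dp:
    - [0,0,0.0015]
    - [0,0,0]
    - [0,0,0]
    - [0,0,0]
  rotation:
    - [0,0,0]
    - [0,0,0]
    - [0,0,0]
    - [0,0,0]

```text
clock: 31.48
position: [0.4452, 0.0841, 0.1545]
tool_rot: [-3.142, 0.0, 2.728]
force: [0.7, -0.6, -1.7]
grip_width: 0.0207
```

move_arm:
  jaw: [255,255,255,255]
  dp:
    - [0,0,0.0015]
    - [0,0,0]
    - [0,0,0]
    - [0,0,0]
  rotation:
    - [0,0,0]
    - [0,0,0]
    - [0,0,0]
    - [0,0,0]

```text
clock: 31.98
position: [0.4452, 0.0841, 0.1533]
tool_rot: [-3.142, 0.0, 2.728]
force: [0.2, -0.8, -1.2]
grip_width: 0.0203
```

move_arm:
  jaw: [255,255,255,255]
  dp:
    - [0,0,0.0015]
    - [0,0,0]
    - [0,0,0]
    - [0,0,0]
  rotation:
    - [0,0,0]
    - [0,0,0]
    - [0,0,0]
    - [0,0,0]

```text
clock: 32.48
position: [0.4455, 0.0842, 0.1525]
tool_rot: [3.141, 0.001, 2.728]
force: [-1.4, -0.7, 9.2]
grip_width: 0.0209
```

The floor is felt at TCP 0.1525, exactly the pick-up height, so the brush did not slip. Release and retreat straight up.

move_arm:
  jaw: [255,255,0,0,0,0,0,0,0,0]
  dp:
    - [0,0,-0.0007]
    - [0,0,0]
    - [0,0,0]
    - [0,0,0]
    - [0,0,0]
    - [0,0,0]
    - [0,0,0]
    - [0,0,0]
    - [0,0,0]
    - [0,0,0]
  rotation:
    - [0,0,0]
    - [0,0,0]
    - [0,0,0]
    - [0,0,0]
    - [0,0,0]
    - [0,0,0]
    - [0,0,0]
    - [0,0,0]
    - [0,0,0]
    - [0,0,0]

```text
clock: 33.72
position: [0.4452, 0.0841, 0.1527]
tool_rot: [-3.142, 0.0, 2.728]
force: [-0.5, -1.0, -0.2]
grip_width: 0.0854
```

move_arm:
  jaw: [0,0,0,0,0,0,0,0,0,0]
  dp:
    - [0,0,-0.01]
    - [0,0,-0.025]
    - [0,0,-0.025]
    - [0,0,-0.025]
    - [0,0,-0.025]
    - [0,0,-0.025]
    - [0,0,-0.025]
    - [0,0,-0.025]
    - [0,0,0]
    - [0,0,0]
  rotation:
    - [0,0,0]
    - [0,0,0]
    - [0,0,0]
    - [0,0,0]
    - [0,0,0]
    - [0,0,0]
    - [0,0,0]
    - [0,0,0]
    - [0,0,0]
    - [0,0,0]

```text
clock: 34.98
position: [0.4449, 0.0841, 0.3004]
tool_rot: [-3.141, -0.0, 2.728]
force: [0.1, -0.4, 0.0]
grip_width: 0.0854
```

Run:
```python
from h import *
to([.4449,.0843,.3],1)
i=grab_frame('side');j=grab_frame('wrist')
cv2.imwrite('pics/e.png',np.hstack([cv2.resize(i[130:280,250:450],(400,300)),cv2.resize(j[100:340,160:480],(400,300))]))
```

```text
clock 34.98 pos [0.4449 0.0841 0.3004] rot [-3.1414e+00 -2.0000e-04  2.7279e+00] F [ 0.1 -0.4  0. ] w 0.0854 q [-0.52  0.16  0.23  1.95 -0.04  1.03  0.89]
per row [0.0001 0.0003 0.0005] level fix rotvec/pi [-0.0001 -0.0001  0.    ]
```

View pics/e.png

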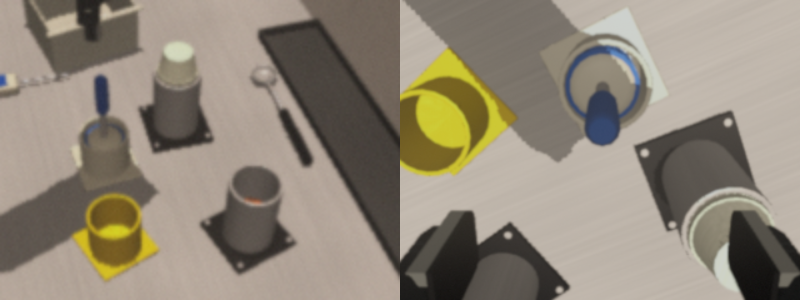

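The brush stands upright and central in the white holder, and the orange sliver is back at side (377,230) as at the start. The gripper is clear, so I hand in.

```bash
python3 -c "
from workcell import bot,workorder
print(workorder.job_done(),bot.observe()['clock'])"
```

```text
the job is handed in; nothing more can be done
the job is handed in; nothing more can be done
```

I scrubbed the empty tube with three strokes and stood the brush back in its white holder, but the platform never gave the full centimetre you asked for. The job is handed in at about 35 s; it reports no verdict.

**Strokes:** I felt the platform at TCP z ≈ 0.1965. The first stroke went to a hard stop about 6 mm further down. The second and third I held at about 5 mm, with roughly 4 N on the spring. After each one the brush came up until about 50 mm of its head was above the rim.

**What disagreed:**
- **Hard stop:** beyond about 6 mm the force rose steeply at the same height (TCP z ≈ 0.1905), even after I shifted the brush 3 mm sideways. I found no cause; the pictures showed the head centred in the tube and no arm contact elsewhere. I can't tell whether it counts against the run.
- **Too firm:** before I understood this, the first stroke peaked at about 43 N, and later probing reached about 20 N. Neither was the gentle press you wanted.

**Last checks:**
- **Brush:** its foot met the holder floor at the same height as at pick-up (TCP z 0.1525), so it had not slipped. The last picture shows it upright and central in the holder.
- **Platform:** the visible orange edge is back where it was at the start.
- **Other things:** I saw no contact with the loaded dispenser. The scoop and the parts of the pan and thermometer in the last picture look unmoved; the soap, spray, beaker and lid were out of that view.
- **Gripper:** it is open and clear, with no force on it.

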